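Start the reading of an indicator vial in the dry-block incubator

TASK

Start the reading of the blue-capped test vial that stands in the dry-block incubator. With a fingertip, first push the clear lid down until it is shut, then switch on the red mains rocker by pressing its raised right half fully down, then press in the yellow key directly in front of the well that holds the vial all the way down, where it stays, and last press the green start key all the way and let it go. Press no other yellow key, pick nothing up, and leave the vial in its well and everything else on the bench where it stands.

Things in the scene. Friction and masses are not known exactly. Their poses are not given: they have to be found in the camera images.
- incubator: White bench incubator, 250 (x) by 300 (y) mm, fixed. Origin: centre of its underside, x to its rear, y to its left, z up. Front 82 mm: grey console, sloped 20 degrees, low edge (65 mm high) to the front, all keys in one row at x = -87. Behind it a level deck 94 mm high, with an aluminium block (top 98 mm) of four wells under the lid at x = 25. Highest part with the lid shut: the lid, 126 mm.
- vial: The test vial: amber, 12 mm across, blue cap 14 mm across, 52 mm tall, standing loose in any one of the four wells, top 16 mm above the block; origin at the centre of its underside, z up its axis. Wells lie at y = 118, 76, 34, -8 mm of the incubator's frame, each straight behind its own yellow key (same y). The other wells are closed by flat black fixed rubber plugs. Leave it in place.
- lid (a joint): Clear plastic hood over the wells, 125 mm front to back (plus a 15 mm blue tab at the front), 176 mm wide, 32 mm high, hinged along its rear edge. rad: 0 = shut, found 0.6 to 1.0 open. A stiff hinge holds it wherever it is left; a push of about 2 to 4 N on top near its front edge moves it down.
- lid_hinge (a point): Middle of the lid's hinge axis; the axis lies along the incubator's y, at x = 95, y = 55, z = 94 mm of the incubator's frame. The point's own frame turns with the lid; at 0 rad it is that of the incubator.
- lid_press (a point): A point on the lid's upper face, mid-width, 17 mm behind the lid's front edge, 108 mm in front of the hinge axis and 32 mm above it when the lid is shut: a good place to push.
- power (a joint): Red mains rocker at y = -115 mm, right end of the row, 45 mm long along the row, 24 mm front to back, pivoting in its middle, left-right like a seesaw. rad: 0 = off (right half, with a white bar, raised), 0.3 = on (right half down). About 3 N on the right end moves it; stiff, it stays where it is left, so press it right over.
- power_on_end (a point): Point on the face of the rocker's right half, 7 mm in from its right end: press here; it goes about 4.5 mm down. Pressing direction: square into the console face, i.e. along (0.342, 0, -0.940) in the incubator's frame; pressing straight down works too.
- start (a joint): Green round start key at y = -62 mm, 30 mm across, top 11 mm above the console. m: 0 = out, 0.006 = fully in. Sprung: about 1 N to start, 5 N to bottom; comes back when let go.
- start_top (a point): Centre of the start key's top. Pressing direction: square into the console face, i.e. along (0.342, 0, -0.940) in the incubator's frame; pressing straight down works too.
- key1 (a joint): Yellow square key, 24 mm wide, leftmost, in front of the well at y = 118 mm of the incubator's frame; top 11 mm above the console when out. m: 0 = out, 0.006 = in. Latching: about 3 N moves it and it stays where it is left, so press it to the bottom; it does not come out again. Neighbouring keys are 42 mm apart, centre to centre.
- key1_top (a point): Centre of the top of that key (key1). Pressing direction: square into the console face, i.e. along (0.342, 0, -0.940) in the incubator's frame; pressing straight down works too.
- key2 (a joint): Yellow square key, 24 mm wide, second from the left, in front of the well at y = 76 mm of the incubator's frame; top 11 mm above the console when out. m: 0 = out, 0.006 = in. Latching: about 3 N moves it and it stays where it is left, so press it to the bottom; it does not come out again. Neighbouring keys are 42 mm apart, centre to centre.
- key2_top (a point): Centre of the top of that key (key2). Pressing direction: square into the console face, i.e. along (0.342, 0, -0.940) in the incubator's frame; pressing straight down works too.
- key3 (a joint): Yellow square key, 24 mm wide, third from the left, in front of the well at y = 34 mm of the incubator's frame; top 11 mm above the console when out. m: 0 = out, 0.006 = in. Latching: about 3 N moves it and it stays where it is left, so press it to the bottom; it does not come out again. Neighbouring keys are 42 mm apart, centre to centre.
- key3_top (a point): Centre of the top of that key (key3). Pressing direction: square into the console face, i.e. along (0.342, 0, -0.940) in the incubator's frame; pressing straight down works too.
- key4 (a joint): Yellow square key, 24 mm wide, rightmost of the four, in front of the well at y = -8 mm of the incubator's frame; top 11 mm above the console when out. m: 0 = out, 0.006 = in. Latching: about 3 N moves it and it stays where it is left, so press it to the bottom; it does not come out again. Neighbouring keys are 42 mm apart, centre to centre.
- key4_top (a point): Centre of the top of that key (key4). Pressing direction: square into the console face, i.e. along (0.342, 0, -0.940) in the incubator's frame; pressing straight down works too.
- rack: White plastic rack 120 by 50 mm with four spare red- and green-capped vials, 71 mm high, loose, beside the incubator's left side; origin under its centre. Leave it.
- tape: Roll of paper tape, 64 mm across, 24 mm high, loose, beside the incubator's right side; origin under its centre. Leave it.
- clamp_a: Steel ring-handled clamp, 150 mm long, 6 mm high, lying in front of the incubator; origin under its middle. Leave it.
- clamp_b: Another such clamp, with gold rings. Leave it.
- bowl: Steel bowl, 130 mm across, 50 mm high, at the right; origin under its centre. Leave it.
- spray: White and blue spray bottle, 68 mm across, 195 mm high, at the right front; origin under its centre. Leave it.
- beaker: Steel beaker, 68 mm across, 85 mm high, at the right front; origin under its centre. Leave it.

How it is judged (in metres and radians):
On the way, in this order (a step that is already met when the one before it is completed fails the run):
1. the lid is pushed shut (value of joint lid below 0.04 rad), for 0.1 s.
2. the mains rocker is switched on (value of joint lid below 0.04 rad and value of joint power above 0.25 rad), for 0.1 s.
3. the yellow key in front of the vial's well is pressed in and stays (all of step 2 and ((y of vial in the frame of incubator between 0.103 and 0.133 m and value of joint key1 above 0.0048 m) or (y of vial in the frame of incubator between 0.061 and 0.091 m and value of joint key2 above 0.0048 m) or (y of vial in the frame of incubator between 0.019 and 0.049 m and value of joint key3 above 0.0048 m) or (y of vial in the frame of incubator between -0.023 and 0.007 m and value of joint key4 above 0.0048 m))), for 0.1 s.
4. the green start key is pressed fully (all of step 3 and value of joint start above 0.0048 m), for 0.04 s.
At the end, for the whole second after the job is handed in: Lid under 0.04 rad, rocker above 0.25 rad, the yellow key at the vial's well beyond 4.8 mm, the other three under 3 mm, start key back under 1.5 mm, vial upright, at rest and within 8 mm of its start, every other thing on the bench within 30 mm of its start (all of step 3 and not (((y of vial in the frame of incubator below 0.103 m or y of vial in the frame of incubator above 0.133 m) and value of joint key1 above 0.003 m) or ((y of vial in the frame of incubator below 0.061 m or y of vial in the frame of incubator above 0.091 m) and value of joint key2 above 0.003 m) or ((y of vial in the frame of incubator below 0.019 m or y of vial in the frame of incubator above 0.049 m) and value of joint key3 above 0.003 m) or ((y of vial in the frame of incubator below -0.023 m or y of vial in the frame of incubator above 0.007 m) and value of joint key4 above 0.003 m)) and value of joint start below 0.0015 m and distance of vial from where it was at the start of the episode below 0.008 m and angle between vial's own z axis and vertical below 0.2 rad and linear speed of vial below 0.02 m/s and distance of each of rack, tape, clamp_a, clamp_b, bowl, spray, beaker from where it was at the start of the episode below 0.03 m); the robot touches nothing.
It fails at once if a yellow key of another well is pressed in (3 mm or more) (((y of vial in the frame of incubator below 0.103 m or y of vial in the frame of incubator above 0.133 m) and value of joint key1 above 0.003 m) or ((y of vial in the frame of incubator below 0.061 m or y of vial in the frame of incubator above 0.091 m) and value of joint key2 above 0.003 m) or ((y of vial in the frame of incubator below 0.019 m or y of vial in the frame of incubator above 0.049 m) and value of joint key3 above 0.003 m) or ((y of vial in the frame of incubator below -0.023 m or y of vial in the frame of incubator above 0.007 m) and value of joint key4 above 0.003 m)).
It fails at once if the order is broken: mains on with the lid open, or a yellow key in with the mains off ((value of joint lid above 0.08 rad and value of joint power above 0.15 rad) or (value of joint power below 0.15 rad and value of joint any of key1, key2, key3, key4 above 0.003 m)).
It fails at once if start is pressed before the lid is shut, the mains on and the vial's key in ((value of joint start above 0.003 m and value of joint lid above 0.08 rad) or (value of joint start above 0.003 m and value of joint power below 0.15 rad) or (value of joint start above 0.003 m and value of joint key1 below 0.003 m and y of vial in the frame of incubator between 0.103 and 0.133 m) or (value of joint start above 0.003 m and value of joint key2 below 0.003 m and y of vial in the frame of incubator between 0.061 and 0.091 m) or (value of joint start above 0.003 m and value of joint key3 below 0.003 m and y of vial in the frame of incubator between 0.019 and 0.049 m) or (value of joint start above 0.003 m and value of joint key4 below 0.003 m and y of vial in the frame of incubator between -0.023 and 0.007 m)).
It fails at once if the vial is lifted or moved 8 mm or more (distance of vial from where it was at the start of the episode above 0.008 m).
It fails at once if another thing on the bench is moved 30 mm or more (distance of any of rack, tape, clamp_a, clamp_b, bowl, spray, beaker from where it was at the start of the episode above 0.03 m).
It also fails if it takes over 45 s, if anything falls off the work surface, if the arm or the gripper's body presses on something with over 40 N, if the wrist force passes 120 N, or if a joint passes its speed limit or range.

ROBOT

A 6-joint arm with a two-finger parallel gripper is mounted at the origin on the work surface. World frame = base frame: x ahead of the robot, y to its left, z up, the work surface at z = 0. Lengths are in mm, angles in degrees, forces in N, time in s.
With the tool pointing down it reaches from about 300 to 850 mm from the base axis. Payload 4.2 kg.
Tool frame: the origin (TCP) lies midway between the tips of the shut fingers; the grasp point (between the pads) lies 19 mm behind it (env.hold_point_z is the z of the grasp point in the tool frame, in mm); z points along the fingers, y is the direction in which the jaws open and shut (so a half turn about z gives the same grasp; the last joint's range is limited). The gripper opens to 91 mm and grips with 3 to 60 N. Pads are 32 mm wide; open, the fingers measure 118 mm over their backs; the gripper's body (76 mm by 178 mm) begins 60 mm behind the grasp point.
Start: joints at [68.984, 18.312, 89.639, -0, 72.044, -1.146], TCP at [195.44, 540.783, 213.976] pointing down, gripper open.
Joint ranges: [-177.97, 177.97], [-48.28, 115.42], [12.27, 149.76], [-77.06, 257.06], [2.81, 150.46], [-146.56, 146.56]. Speed limits (degrees/s): [147.25, 147.25, 180, 180, 180, 180].

INTERFACE

Orientations are given as [roll, pitch, yaw] about the fixed x, y, z axes, in that order (R = Rz(yaw) Ry(pitch) Rx(roll)).
In Python, from workcell import env, grab_frame, camera_params, spotter gives the robot as it stands. The module is installed in compiled form; this text tells all that it offers.
- The arm moves only by the shell command python3 -m jog 'ROWS' [FORCE]. ROWS is text: rows parted by semicolons, each of 7 numbers parted by spaces: the turn, a rotation vector about the world's x, y, z in units of 5 degrees (1.0 is 5 degrees), then the shift along the world's x, y, z in units of 25 mm (1.0 is 25 mm), then the opening, from 0 (shut) to 1 (fully open). A call has 1 to 5 rows; each row is the pose to reach, as a shift and turn from the pose commanded when the call began; what a row does not reach only later rows make up. A row lasts 1/8 s, in which the tool goes at most 62.5 mm and 10.7 degrees, less where a joint would pass 70% of its speed; a pose out of reach is approached as far as the arm can. A call with a gripper value outside its range is refused whole. The fingers move at their own pace and stop on an object; FORCE is the grip in N (left out, the last holds). Time passes only in rows, so rows that repeat a pose let the fingers close. It gives the time, the measured TCP pose, the force and the opening at its end, in the units of the state.
- env.state(): the state, without advancing time (a new reading comes with each control period).
- grab_frame(name): name is "scene" or "top"; returns the picture (420x560x3 uint8, red, green, blue); there is no depth.
- camera_params(name): a dict with "K" (3x3 intrinsics, pixels), "rvec" (rotation vector, rad) and "tvec" (3), from world to camera coordinates, as OpenCV has them. Camera axes: x right, y down, z forward; pixel columns grow to the right and rows downward; lengths in mm; the calibration is good to about 2 mm. A picture is of the moment at which its call begins. camera_params takes no time and is no camera call.
- env.job_done(): hands the job in, once; it reports no verdict.
Trained networks look in the newest picture that a camera, given by its name, has taken for a name from the list of things; names that differ only in an ending like _2 or _b are one class to them, and where a whole thing is asked for, a point or a joint stands for the part that bears it (a point fixed in the world has none). Each returns a list of dicts, best first, with "conf" (0 to 1); they miss things now and then, are a little off and sometimes report something else, mostly with a low value. They report only what shows in the picture. A call takes as long as a camera call.
- spotter.look_for(query, camera): "box" ([left, top, width, height] in pixels, round what is visible of it).
- spotter.trace(query, camera): "region" (420x560 bool, what is visible of it) and "box" ([left, top, width, height] in pixels, round what is visible of it).
The state is a dict: "time_s": time; "qpos": joint angles; "qvel": joint speeds; "effort": joint torques, N m; "ee_pos": TCP position; "ee_rot": TCP orientation; "force": force on the tool from outside, world axes, zero at the start; "torque": the same for the moment, N m; "gripper_width": finger opening in mm.
Only numpy, scipy, OpenCV 4.12 (cv2) and the standard library are available. Lean on these libraries where they do the work, as an engineer would, in place of code of your own. Each camera call takes 0.05 s, during which the arm holds its last target. There are 200 camera calls.

## Working session

There is one attempt and no reset: what is moved stays moved. The work goes in short steps, Python scripts to look and compute and a shell command to move; the robot and the scene stay as the last step left them, time stands still between calls to the robot, and variables do not carry over. Pictures are saved under pics/ and viewed, about 8 in all and at most 12, crops included, and the job is handed in when it is done.

```bash
mkdir -p pics; cat > h.py <<'E'
import numpy as np,cv2
from workcell import env,grab_frame,camera_params,spotter
def cam(n):
    p=camera_params(n);K=np.array(p["K"],float);R=cv2.Rodrigues(np.array(p["rvec"],float))[0];t=np.array(p["tvec"],float).ravel();return K,R,t
def ray(n,uv,z):
    K,R,t=cam(n);d=R.T@np.linalg.inv(K)@np.array([uv[0],uv[1],1.]);c=-R.T@t;return c+d*(z-c[2])/d[2]
def proj(n,P):
    K,R,t=cam(n);q=(np.atleast_2d(P)@R.T+t)@K.T;return q[:,:2]/q[:,2:]
def save(n,f,box=None,s=1):
    im=grab_frame(n)[:,:,::-1]
    if box: l,t,w,h=box;im=im[t:t+h,l:l+w]
    cv2.imwrite("pics/"+f,cv2.resize(im,None,fx=s,fy=s,interpolation=cv2.INTER_CUBIC))
E
python3 - <<'E'
from h import *
for n in("scene","top"):
    save(n,n+"0.png",None,1.4)
    K,R,t=cam(n);print(n,-R.T@t,K[0,0])
    for q in("incubator","vial","lid","power","start","key1","key2","key3","key4"):
        print(q,[(round(d["conf"],2),[round(float(x)) for x in d["box"]]) for d in spotter.look_for(q,n)[:4]])
print(env.state())
E
```

```text
scene [1147.11479202   93.06892782  838.42735903] 421.42792101422293
incubator [(0.81, [185, 194, 178, 146])]
vial []
lid [(0.84, [237, 217, 104, 100])]
power [(0.51, [248, 198, 22, 12])]
start [(0.45, [270, 204, 10, 14])]
key1 [(0.66, [293, 214, 8, 11]), (0.61, [320, 233, 17, 10]), (0.52, [194, 119, 23, 34]), (0.49, [248, 197, 20, 14])]
key2 [(0.66, [293, 214, 8, 11]), (0.61, [320, 233, 17, 10]), (0.52, [194, 119, 23, 34]), (0.49, [248, 197, 20, 14])]
key3 [(0.66, [293, 214, 8, 11]), (0.61, [320, 233, 17, 10]), (0.52, [194, 119, 23, 34]), (0.49, [248, 197, 20, 14])]
key4 [(0.66, [293, 214, 8, 11]), (0.61, [320, 233, 17, 10]), (0.52, [194, 119, 23, 34]), (0.49, [248, 197, 20, 14])]
top [ 400.15493472  -90.37182547 1036.40257734] 396.8658232432571
incubator [(0.65, [203, 102, 138, 126]), (0.61, [245, 190, 9, 7])]
vial [(0.17, [279, 198, 16, 14])]
lid [(0.9, [209, 102, 89, 43])]
power [(0.76, [300, 204, 18, 11])]
start [(0.58, [284, 199, 10, 10])]
key1 [(0.55, [210, 177, 10, 13]), (0.55, [227, 187, 9, 9])]
key2 [(0.55, [210, 177, 10, 13]), (0.55, [227, 187, 9, 9])]
key3 [(0.55, [210, 177, 10, 13]), (0.55, [227, 187, 9, 9])]
key4 [(0.55, [210, 177, 10, 13]), (0.55, [227, 187, 9, 9])]
{'time_s': 1.0, 'qpos': array([ 6.89836688e+01,  1.83112730e+01,  8.96390479e+01, -8.56236914e-04,
        7.20426885e+01, -1.14685806e+00]), 'qvel': array([ 0.05154271,  0.03172048,  0.05580797, -0.06996728, -0.03126403,
        0.04761382]), 'effort': array([ 1.46247708e-03, -4.12361097e+01, -2.32227445e+01,  7.28606782e-02,
        3.78577143e-02, -7.74004178e-06]), 'ee_pos': array([195.45100916, 540.78663081, 213.9818928 ]), 'ee_rot': array([1.79993027e+02, 9.54312661e-04, 1.60130791e+02]), 'force': array([ 0.12656563, -0.03159476, -0.69183271]), 'torque': array([-0.0426807 ,  0.01883527,  0.0227509 ]), 'gripper_width': 91.03035843177913}
```

View pics/scene0.png

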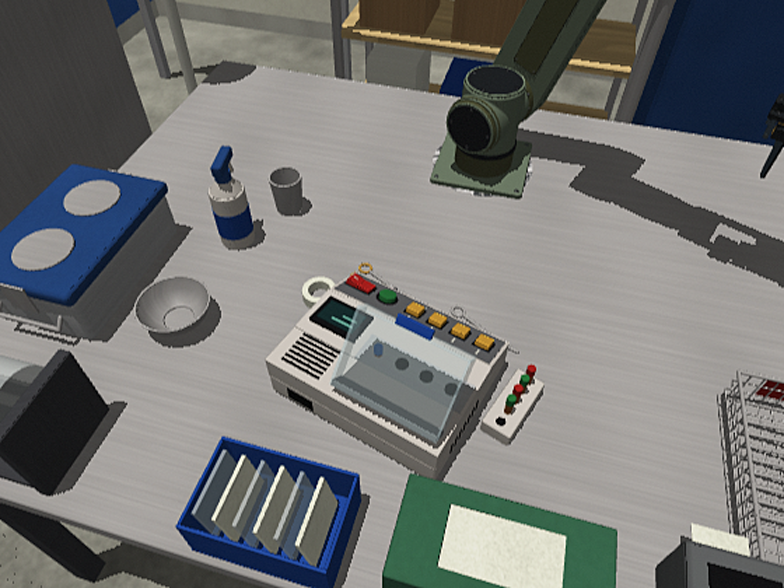

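View pics/top0.png

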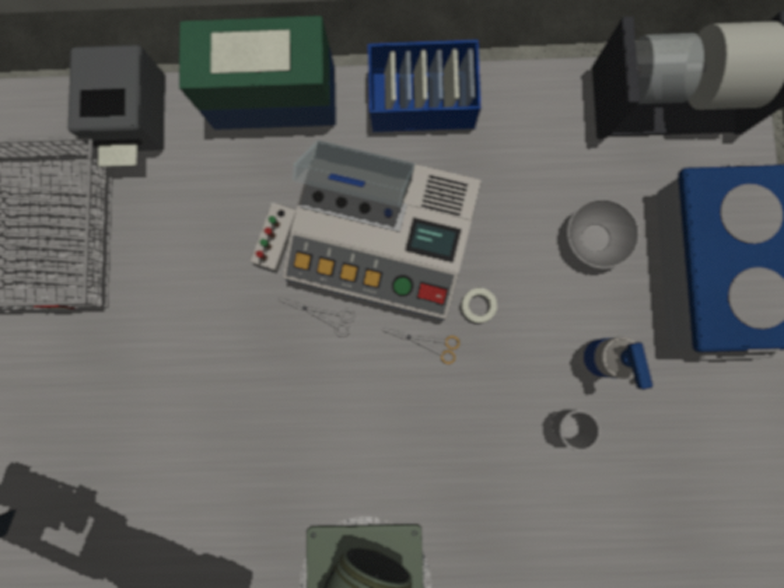

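The vial's blue cap is in the rightmost well: at (378,350) in the 1.4x scene picture and (388,213) in the top one, in line with the rightmost yellow key (372,278). So the key is key4. The lid stands open and the clamps lie in front. Next I fit the incubator pose to the coloured keys.

```bash
cat > fit.py <<'E'
from h import *
from scipy.optimize import least_squares
ys={'yel':[118,76,34,-8],'grn':[-62],'red':[-115]}
def blobs(n):
    hsv=cv2.cvtColor(grab_frame(n),cv2.COLOR_RGB2HSV);L=(200,100,145,130) if n=="top" else (235,180,130,80)
    m0=np.zeros(hsv.shape[:2],np.uint8);m0[L[1]:L[1]+L[3],L[0]:L[0]+L[2]]=1
    out={}
    for c,(lo,hi,k) in {'yel':((14,130,110),(30,255,255),4),'grn':((50,90,40),(85,255,255),1),'red':((170,140,90),(180,255,255),1)}.items():
        m=cv2.inRange(hsv,lo,hi)
        if c=='red': m|=cv2.inRange(hsv,(0,140,90),(6,255,255))
        N,_,st,ce=cv2.connectedComponentsWithStats(m*m0)
        i=1+np.argsort(-st[1:,4])[:k];out[c]=[(ce[j],st[j,4]) for j in i]
    for c in out: out[c].sort(key=lambda b:b[0][0]*(1 if n=="top" else -1))
    return out
def T(p,P):
    a=p[2];R=np.array([[np.cos(a),-np.sin(a),0],[np.sin(a),np.cos(a),0],[0,0,1]]);return np.atleast_2d(P)@R.T+[p[0],p[1],0]
def key(y,h=8): # h: height above console
    s,c=np.sin(np.radians(20)),np.cos(np.radians(20));return [-87-s*h,y,65+38*s/c+c*h]
if __name__=="__main__":
    obs=[(n,c,i,b[0],b[1]) for n in("scene","top") for c,v in blobs(n).items() for i,b in enumerate(v)]
    def res(p,o=obs): return np.concatenate([proj(n,T(p,key(ys[c][i],9 if c!='red' else 6)))[0]-uv for n,c,i,uv,_ in o])
    for o in (obs,[q for q in obs if q[0]=="top"],[q for q in obs if q[0]=="scene"]):
        f=least_squares(res,[450,0,-.25],args=(o,),loss="soft_l1");p=f.x;print("pose",p.round(3),"res",res(p,o).round(1))
        if o is obs: np.save("pose.npy",p)
    for q in obs: print(q[0],q[1],q[3].round(1),q[4])
    p=np.load("pose.npy");d=spotter.trace("lid","top");print("lid",d[0]["box"])
    from math import cos,sin
    for nm,y in(("key4",-8),("start",-62),("power",-131)): print(nm,T(p,key(y,11)).round(1))
    for th in(0,.6,.8,1.0): # lid: press point and tab tip
        f=lambda r,z:[95-r*cos(th)+z*sin(th)*1,55,94+r*sin(th)+z*cos(th)]
        w=T(p,[f(108,32),f(125,32),f(140,32),f(125,0)]);print(th,w.round(0).tolist(),proj("top",w).round(0).tolist(),proj("scene",w).round(0).tolist())
E
python3 fit.py
```

```text
pose [625.299 -46.627 106.534] res [-0.3 -0.6 -0.3 -0.5 -0.1 -0.6 -0.1 -0.7 -0.3 -0.8  0.2  0.4 -0.4 -0.5
 -0.3 -0.4 -0.3 -0.4 -0.3 -0.3 -0.3 -0.   0.1 -0.2]
pose [451.771   6.808  85.043] res [ 7.380e+01 -2.000e-01  4.050e+01 -1.000e-01  7.000e+00 -2.000e-01
 -2.660e+01 -1.000e-01 -6.990e+01  0.000e+00 -1.117e+02  6.000e-01]
pose [626.53  -46.12  439.541] res [-0.1 -0.  -0.1  0.1  0.  -0.1  0.1 -0.2 -0.2 -0.4  0.4  0.7]
scene yel [345.3 243.8] 97
scene yel [328.4 235.6] 91
scene yel [311.9 227.8] 89
scene yel [295.9 220.3] 85
scene grn [276.4 211. ] 96
scene red [256.9 201.9] 138
top yel [215.4 186. ] 84
top yel [231.9 190.1] 84
top yel [248.6 194.4] 84
top yel [265.3 198.5] 84
top grn [287.  203.8] 119
top red [307.9 209.2] 173
lid [210.1, 101.4, 86.8, 47.8]
key4 [[535.9 -29.2  89.2]]
start [[520.9 -81.1  89.2]]
power [[ 501.8 -147.4   89.2]]
0 [[628.0, 10.0, 126.0], [612.0, 15.0, 126.0], [597.0, 19.0, 126.0], [612.0, 15.0, 94.0]] [[246.0, 158.0], [245.0, 165.0], [243.0, 171.0], [246.0, 168.0]] [[304.0, 244.0], [308.0, 239.0], [311.0, 234.0], [307.0, 248.0]]
0.6 [[664.0, -0.0, 181.0], [650.0, 3.0, 191.0], [638.0, 7.0, 199.0], [633.0, 8.0, 165.0]] [[248.0, 136.0], [246.0, 141.0], [244.0, 145.0], [245.0, 152.0]] [[296.0, 240.0], [300.0, 233.0], [303.0, 226.0], [304.0, 235.0]]
0.8 [[682.0, -6.0, 194.0], [670.0, -2.0, 206.0], [660.0, 1.0, 217.0], [648.0, 4.0, 184.0]] [[250.0, 126.0], [248.0, 130.0], [246.0, 133.0], [246.0, 143.0]] [[292.0, 243.0], [295.0, 235.0], [298.0, 228.0], [300.0, 234.0]]
1.0 [[702.0, -11.0, 202.0], [693.0, -9.0, 216.0], [685.0, -7.0, 229.0], [667.0, -1.0, 199.0]] [[252.0, 116.0], [250.0, 118.0], [248.0, 119.0], [248.0, 132.0]] [[286.0, 248.0], [289.0, 240.0], [291.0, 233.0], [296.0, 236.0]]
```

Pose: the incubator is at (625.3, -46.6), yaw -16.1°. Residuals are under 1 px in both views, and the tab position fits a lid angle of about 0.8. I shut the fingers, turn +3.8° to line up with the row, and go above the lid.

```bash
python3 -m jog '0 0 0.3 0.5 -0.5 1.6 0; 0 0 0.75 2 -2.2 2.8 0; 0 0 0.75 3.6 -4 3.2 0; 0 0 0.75 5.2 -5.8 3.2 0; 0 0 0.75 6.8 -7.6 3.2 0'
python3 -m jog '0 0 0 1.6 -1.8 0 0; 0 0 0 3.2 -3.6 0 0; 0 0 0 4.8 -5.4 0 0; 0 0 0 6.4 -7.2 0 0; 0 0 0 8 -9 0 0'
```

```text
time_s: 1.78
ee_pos: [366.5, 349.4, 294.4]
ee_rot: [179.9, 0.0, 163.9]
force: [1.3, 0.8, 0.9]
gripper_width: 43.9
time_s: 2.4
ee_pos: [566.6, 124.2, 294.2]
ee_rot: [180.0, 0.0, 163.9]
force: [0.4, 1.0, 0.8]
gripper_width: 0.6
```

```bash
python3 -m jog '0 0 0 1.6 -1.75 0 0; 0 0 0 3.2 -3.5 0 0; 0 0 0 4.8 -5.2 0 0; 0 0 0 4.8 -5.2 -1 0; 0 0 0 4.8 -5.2 -1.4 0'
python3 - <<'E'
from h import *
save("scene","s1.png",(185,130,200,200),3);print(env.state()["ee_pos"],env.state()["force"])
E
```

```text
time_s: 3.02
ee_pos: [685.0, -4.8, 256.8]
ee_rot: [-180.0, -0.2, 163.8]
force: [0.5, -0.4, -1.0]
gripper_width: 0.2
[684.40358824  -4.17933737 256.22927775] [-0.16512567  0.0592503  -0.41160401]
```

View pics/s1.png

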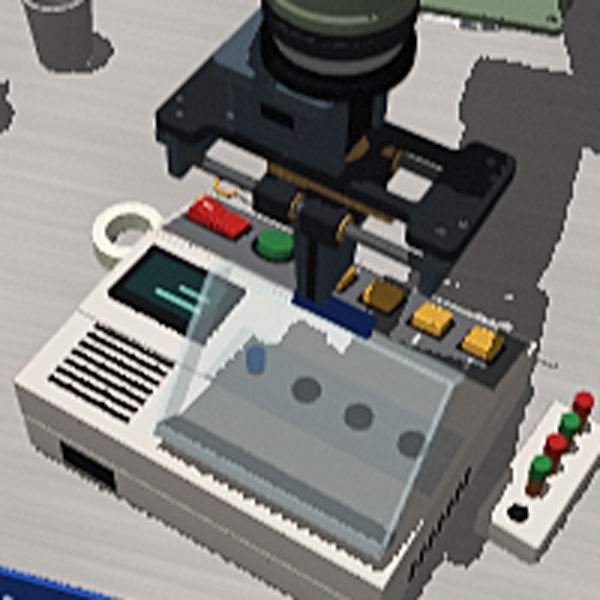

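The tip is above the lid's front edge by the blue tab, and the vial shows at (257,360) in the rightmost well. Pushing down now, a little further back.

```bash
python3 -m jog '0 0 0 0.4 -0.1 0 0; 0 0 0 0.4 -0.1 -0.8 0; 0 0 0 0.4 -0.1 -1.4 0; 0 0 0 0.3 -0.1 -1.8 0; 0 0 0 0.2 0 -2.2 0'
```

```text
time_s: 3.7
ee_pos: [688.8, -4.5, 206.2]
ee_rot: [-179.9, -0.1, 163.9]
force: [-12.8, -2.3, 25.0]
gripper_width: 0.2
```

```bash
python3 - <<'E'
from h import *
save("scene","s2.png",(185,130,200,200),3);s=env.state();print(s["ee_pos"],s["force"],s["torque"])
print([d["box"] for d in spotter.look_for("lid","top")][:1])
E
```

```text
[688.98681813  -4.05548183 205.00518737] [-0.15225229 -0.24278905  0.92066359] [-0.0296277  -0.0039911   0.03307304]
[[211.2, 100.5, 86.4, 46.1]]
```

View pics/s2.png

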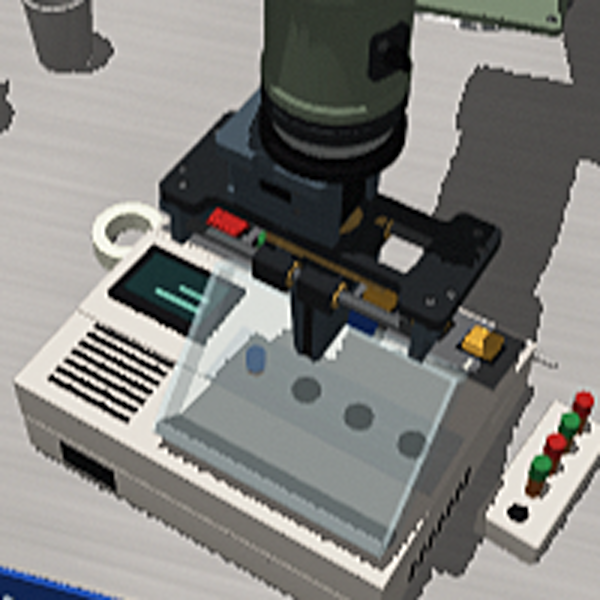

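The tip is just on the lid's upper face behind its front edge, and the force has gone back to about 1 N. Continuing along the arc.

```bash
python3 -m jog '0 0 0 -0.1 0 -0.25 0; 0 0 0 -0.2 0.05 -0.5 0; 0 0 0 -0.35 0.1 -0.75 0; 0 0 0 -0.55 0.15 -1 0; 0 0 0 -0.75 0.2 -1.2 0'
python3 -c "
from h import *
print(env.state()['force']);print([d['box'] for d in spotter.look_for('lid','top')][:1])"
```

```text
time_s: 4.42
ee_pos: [671.1, 1.1, 173.3]
ee_rot: [180.0, -0.0, 163.9]
force: [1.0, -1.0, 2.8]
gripper_width: 0.5
[ 0.98744032 -0.98703161  2.84627763]
[[211.2, 100.5, 86.4, 46.1]]
```

```bash
python3 -m jog '0 0 0 -0.2 0.05 -0.3 0; 0 0 0 -0.4 0.1 -0.6 0; 0 0 0 -0.6 0.15 -0.9 0; 0 0 0 -0.9 0.2 -1.2 0; 0 0 0 -1.2 0.3 -1.5 0'
```

```text
time_s: 5.1
ee_pos: [641.4, 8.0, 135.8]
ee_rot: [-180.0, 0.0, 163.9]
force: [2.1, 0.2, 1.7]
gripper_width: 0.3
```

```bash
python3 -m jog '0 0 0 -0.15 0 -0.15 0; 0 0 0 -0.3 0 -0.25 0; 0 0 0 -0.4 0 -0.35 0; 0 0 0 -0.4 0 -0.4 0; 0 0 0 -0.4 0 -0.4 0'
```

```text
time_s: 5.72
ee_pos: [631.2, 8.3, 126.3]
ee_rot: [-180.0, -0.1, 163.9]
force: [-0.0, -0.1, 1.3]
gripper_width: 1.0
```

Now push on to the stop.

```bash
python3 -m jog '0 0 0 0 0 -0.06 0; 0 0 0 0 0 -0.12 0; 0 0 0 0 0 -0.16 0; 0 0 0 0 0 -0.16 0'; python3 -m jog '0 0 0 0 0 -0.06 0; 0 0 0 0 0 -0.06 0; 0 0 0 0 0 -0.06 0'
```

```text
time_s: 6.22
ee_pos: [631.3, 8.3, 126.1]
ee_rot: [180.0, 0.1, 163.9]
force: [-7.1, 0.3, 18.4]
gripper_width: 0.6
time_s: 6.6
ee_pos: [631.3, 8.3, 126.0]
ee_rot: [180.0, 0.1, 163.9]
force: [-9.7, 0.3, 25.5]
gripper_width: 0.1
```

The stop came at z = 126 with 25 N, so the lid is shut. I lift, tilt, and go over the rocker's right end, checking the spray bottle's clearance first.

```bash
python3 - <<'E'
from h import *
from fit import *
p=np.load("pose.npy")
print("spray",ray("top",(432,255),180),"base scene",ray("scene",(168,172),0),"beaker",ray("top",(414,306),85))
for n,y,h in(("pw",-135,35),("pw",-135,11),("st",-62,35),("st",-62,5),("k4",-8,35),("k4",-8,5)): print(n,h,T(p,key(y,h)).round(1))
E
python3 -m jog '0 0 0 0 0 2 0; 0 0 0 -1 -1 3 0; 0 0 0 -2.4 -2.6 3 0; 0 0 0 -4 -4.4 3 0; 0 0 0 -5.4 -6.2 3 0'
```

```text
spray [ 391.30609647 -388.41069264  180.        ] base scene [ 3.97321677e+02 -4.36033046e+02  1.13686838e-13] beaker [ 273.37366917 -371.90098304   85.        ]
pw 35 [[ 492.8 -149.   111.7]]
pw 11 [[ 500.7 -151.2   89.2]]
st 35 [[513.  -78.8 111.7]]
st 5 [[522.9 -81.6  83.5]]
k4 35 [[528.  -26.9 111.7]]
k4 5 [[537.8 -29.8  83.5]]
time_s: 7.22
ee_pos: [495.3, -147.8, 195.9]
ee_rot: [-180.0, 0.0, 163.9]
force: [1.3, 0.0, 0.2]
gripper_width: 0.4
```

```bash
python3 -m jog '-0.55 -1.92 0 0 0 0 0; -1.11 -3.84 0 -0.1 0 -0.5 0; -1.11 -3.84 0 -0.1 -0.05 -1.7 0; -1.11 -3.84 0 -0.1 -0.05 -2.8 0; -1.11 -3.84 0 -0.1 -0.05 -3 0'
python3 - <<'E'
from h import *
im=[]
for n,b in(("scene",(235,150,120,110)),("top",(200,100,130,120))):
    g=grab_frame(n)[b[1]:b[1]+b[3],b[0]:b[0]+b[2],::-1];im.append(cv2.resize(g,(395,395),interpolation=cv2.INTER_CUBIC))
cv2.imwrite("pics/p3.png",np.hstack(im));s=env.state();print(s["ee_pos"],s["ee_rot"],s["force"])
E
```

```text
time_s: 7.85
ee_pos: [492.8, -147.6, 119.2]
ee_rot: [180.0, 19.8, 163.9]
force: [-0.2, -0.8, 0.2]
gripper_width: 0.1
[ 494.30893716 -148.03702719  120.85125239] [179.99916916  19.95121023 163.88418467] [0.10478744 0.09423603 0.2312011 ]
```

View pics/p3.png

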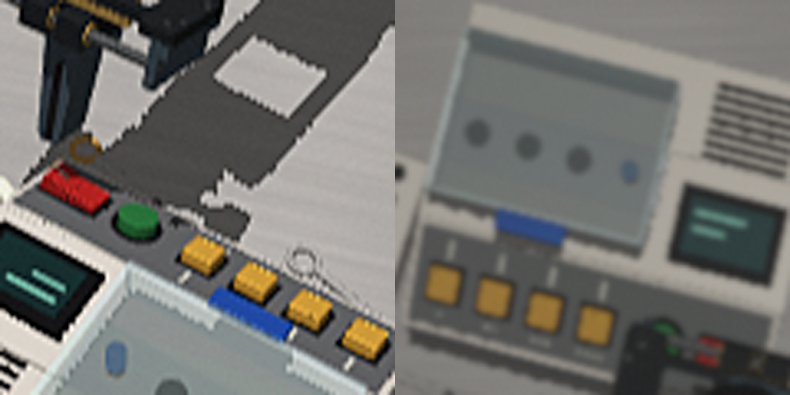

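The lid is shut with the vial inside it, and the tip is over the rocker's right end. Pressing along the console normal in steps.

```bash
python3 -m jog '0 0 0 0.08 -0.05 -0.4 0; 0 0 0 0.16 -0.1 -0.8 0; 0 0 0 0.22 -0.13 -1 0; 0 0 0 0.24 -0.14 -1.1 0; 0 0 0 0.24 -0.14 -1.1 0'
python3 -m jog '0 0 0 0.02 0 -0.06 0; 0 0 0 0.04 0 -0.12 0; 0 0 0 0.06 -0.01 -0.18 0; 0 0 0 0.08 -0.02 -0.24 0; 0 0 0 0.08 -0.02 -0.24 0'
```

```text
time_s: 8.57
ee_pos: [500.2, -151.5, 93.3]
ee_rot: [180.0, 20.0, 163.9]
force: [0.5, 0.1, -0.4]
gripper_width: 0.6
time_s: 9.2
ee_pos: [502.4, -152.0, 87.5]
ee_rot: [180.0, 20.0, 163.9]
force: [-0.2, -1.6, 1.4]
gripper_width: 0.6
```

```bash
python3 -m jog '0 0 0 0.02 0 -0.06 0; 0 0 0 0.04 0 -0.12 0; 0 0 0 0.06 -0.01 -0.18 0; 0 0 0 0.06 -0.01 -0.18 0'
python3 -m jog '0 0 0 0.02 0 -0.04 0; 0 0 0 0.03 0 -0.08 0; 0 0 0 0.04 -0.01 -0.12 0; 0 0 0 0.04 -0.01 -0.12 0'
```

```text
time_s: 9.7
ee_pos: [503.1, -152.2, 86.5]
ee_rot: [-180.0, 20.1, 163.9]
force: [-19.6, 2.5, 36.7]
gripper_width: 0.7
time_s: 10.2
ee_pos: [503.3, -152.3, 86.0]
ee_rot: [-180.0, 20.2, 163.9]
force: [-35.5, 6.0, 64.4]
gripper_width: 0.3
```

```bash
python3 -m jog '0 0 0 -0.4 0.1 1.2 0; 0 0 0 -0.8 0.3 2.6 0; 0 0 0 -0.2 1.5 3.6 0; 0 0 0 0.9 5 3.6 0; 0 0 0 0.9 5 3.6 0'
python3 - <<'E'
from h import *
im=[]
for n,b in(("scene",(235,175,60,50)),("top",(270,180,60,50))):
    g=grab_frame(n)[b[1]:b[1]+b[3],b[0]:b[0]+b[2],::-1];im.append(cv2.resize(g,(395,330),interpolation=cv2.INTER_CUBIC))
cv2.imwrite("pics/p4.png",np.hstack(im));s=env.state();print(s["ee_pos"],s["ee_rot"],s["force"])
E
```

```text
time_s: 10.82
ee_pos: [527.6, -24.9, 170.2]
ee_rot: [179.9, 20.0, 164.0]
force: [0.5, -0.4, -0.3]
gripper_width: 0.5
[527.66089869 -24.72717282 169.62914081] [179.95869639  19.95135706 164.10997703] [-0.0370908   0.34468879 -0.67031957]
```

View pics/p4.png

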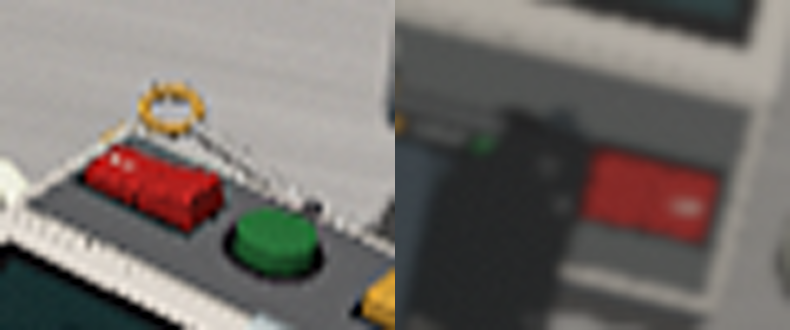

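The rocker is on: its left end is now raised and the white-bar end at (120,165) is low. Next is key4.

```bash
python3 -m jog '0 0 0 0 -0.09 -1.2 0; 0 0 0 0.1 -0.12 -2.3 0; 0 0 0 0.2 -0.14 -2.7 0; 0 0 0 0.28 -0.17 -3 0; 0 0 0 0.28 -0.17 -3 0'
python3 -m jog '0 0 0 0.02 0 -0.06 0; 0 0 0 0.04 -0.01 -0.12 0; 0 0 0 0.06 -0.02 -0.18 0; 0 0 0 0.08 -0.02 -0.24 0; 0 0 0 0.08 -0.02 -0.24 0'
```

```text
time_s: 11.55
ee_pos: [534.5, -32.1, 95.1]
ee_rot: [180.0, 20.0, 163.9]
force: [0.1, 0.5, 0.8]
gripper_width: 0.9
time_s: 12.18
ee_pos: [536.4, -32.2, 89.1]
ee_rot: [180.0, 20.0, 163.9]
force: [-0.3, -0.8, 1.1]
gripper_width: 0.4
```

```bash
python3 -m jog '0 0 0 0.02 0 -0.06 0; 0 0 0 0.04 -0.01 -0.12 0; 0 0 0 0.06 -0.02 -0.18 0; 0 0 0 0.08 -0.02 -0.23 0; 0 0 0 0.08 -0.02 -0.23 0'
python3 -m jog '0 0 0 0.02 0 -0.04 0; 0 0 0 0.03 0 -0.08 0; 0 0 0 0.03 0 -0.08 0'
```

```text
time_s: 12.8
ee_pos: [538.0, -32.7, 84.3]
ee_rot: [180.0, 20.0, 163.9]
force: [-6.1, 0.5, 12.9]
gripper_width: 0.6
time_s: 13.18
ee_pos: [538.2, -32.8, 84.0]
ee_rot: [-180.0, 20.1, 163.9]
force: [-16.8, 1.1, 29.0]
gripper_width: 0.7
```

```bash
python3 -m jog '0 0 0 -0.23 0.07 0.7 0; 0 0 0 -0.46 0.13 1.3 0; 0 0 0 -0.8 -0.8 1.3 0; 0 0 0 -1.06 -1.82 1.3 0; 0 0 0 -1.06 -1.82 1.3 0'
python3 - <<'E'
from h import *
im=[]
for n,b in(("scene",(245,170,110,90)),("top",(200,140,130,90))):
    g=grab_frame(n)[b[1]:b[1]+b[3],b[0]:b[0]+b[2],::-1];im.append(cv2.resize(g,(398,330),interpolation=cv2.INTER_CUBIC))
cv2.imwrite("pics/p5.png",np.hstack(im));s=env.state();print(s["ee_pos"],s["ee_rot"],s["force"])
E
```

```text
time_s: 13.8
ee_pos: [511.8, -79.1, 113.3]
ee_rot: [180.0, 19.9, 163.7]
force: [0.6, -1.1, -0.3]
gripper_width: 0.5
[512.39228125 -78.0831303  113.46009287] [179.97778481  19.96100752 163.82986034] [-0.61364967  0.46656615  0.05643164]
```

View pics/p5.png

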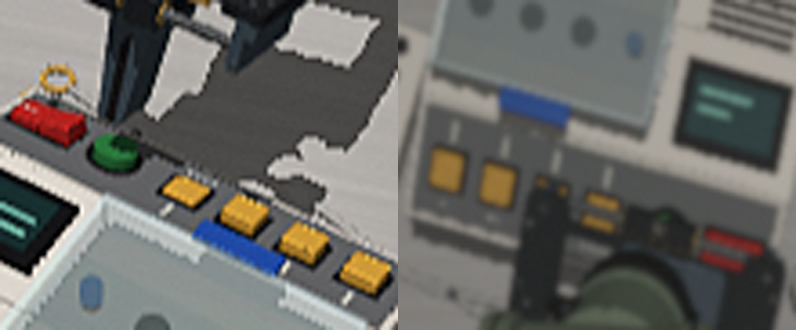

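Key4 at (186,190) is flush and the other three still stand out. The tip is over the green key, so I press it.

```bash
python3 -m jog '0 0 0 0.14 -0.05 -0.4 0; 0 0 0 0.28 -0.1 -0.8 0; 0 0 0 0.34 -0.12 -0.98 0; 0 0 0 0.38 -0.13 -1.1 0; 0 0 0 0.42 -0.14 -1.2 0'
python3 -m jog '0 0 0 0.02 0 -0.05 0; 0 0 0 0.03 -0.01 -0.08 0; 0 0 0 0.03 -0.01 -0.1 0; 0 0 0 0.03 -0.01 -0.1 0'
```

```text
time_s: 14.52
ee_pos: [522.3, -81.3, 83.6]
ee_rot: [180.0, 19.9, 163.9]
force: [-12.7, 5.9, 22.3]
gripper_width: 0.1
time_s: 15.02
ee_pos: [522.4, -81.3, 83.5]
ee_rot: [180.0, 20.0, 163.9]
force: [-16.9, 7.6, 28.2]
gripper_width: 0.5
```

```bash
python3 -m jog '0 0 0 -0.3 0.1 0.8 0; 0 0 0 -0.8 0.2 2.2 0; 0 0 0 -2 0.3 4 0; 0 0 0 -4 0.3 5.5 0; 0 0 0 -5 0.3 6 0'
python3 -m jog '0 0 0 -1 1 1 0; 0 0 0 -1.5 3 1 0; 0 0 0 -2 5 1 0; 0 0 0 -2 5 1 0; 0 0 0 -2 5 1 0'
python3 - <<'E'
from h import *
im=[]
for n,b in(("scene",(235,170,130,110)),("top",(195,95,150,130))):
    g=grab_frame(n)[b[1]:b[1]+b[3],b[0]:b[0]+b[2],::-1];im.append(cv2.resize(g,(398,350),interpolation=cv2.INTER_CUBIC))
cv2.imwrite("pics/p6.png",np.hstack(im));s=env.state();print(s["ee_pos"],s["force"])
E
```

```text
time_s: 15.65
ee_pos: [398.0, -74.7, 233.8]
ee_rot: [180.0, 20.3, 163.9]
force: [1.2, -0.5, 0.8]
gripper_width: 0.4
time_s: 16.27
ee_pos: [348.9, 50.4, 256.3]
ee_rot: [-180.0, 20.0, 164.0]
force: [0.1, -0.2, 0.6]
gripper_width: 0.6
[349.02411638  49.14327077 256.19290896] [-0.99252633 -0.34779831 -0.04335686]
```

View pics/p6.png

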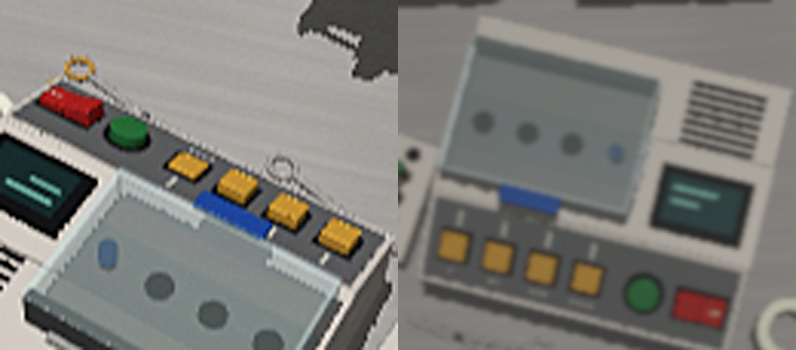

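The lid is shut, the rocker on, key4 in, the others and start out, the vial in its well, and the arm clear.

```bash
python3 -c "
from workcell import env
print(env.job_done())"
```

```text
the job is handed in; nothing more can be done
None
```

I started the reading and handed the job in at about 16 s on the clock. In order, I pushed the lid shut, switched the rocker on, pressed key4 (the key in front of the vial's well) and then pressed and released the start key.

| Step | How it ended |
|---|---|
| Lid | Reached its stop at z = 126 mm, the given shut height, with 25 N |
| Rocker | Reached its stop, pressed with up to 64 N at the wrist – more than it needed, but under the 120 N limit |
| Key4 | Bottomed at about 5.5 mm above the console, with 29 N |
| Start key | Bottomed at about 5 mm above the console, with 28 N, then let go |

The last pictures show:
- the lid shut;
- the rocker's white-bar end down;
- only key4 sunk;
- the green key standing out again;
- the blue-capped vial in the rightmost well;
- the clamps and the parts of the tape and rack in view apparently where they were. The bowl, spray bottle and beaker were outside the last crops, but the arm kept away from them.

I could not read the joint values directly; what I say about them rests on contact height, force and the pictures. No check failed. One 25 N reading came at the first touch on the lid, before the lid had moved, and was gone at the next reading.

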